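Ready the mount for resin: hang the plate, hold the blind spacer hole-up

TASK

We are about to glue a display mount with resin. First hang the flat mount plate by its eye on the upright post, fully down on the shoulder, and let go of it; then pick up the square spacer, find which end has the blind hole, turn it hole-up and finish while still holding it so, upright and still, at least 10 cm clear above the table. Leave the pots and small things between them where they are.

Things in the scene. Friction and masses are not known exactly. Their poses are not given: they have to be found in the camera images.
- plate: The mount plate; origin at the centre of its underside, axes as plate_centre.
- plate_centre (a point): Centre (half-way up) of the flat bare-metal mount plate, 96 x 40 x 12 mm, about 0.1 kg, loose, lying flat on the table. Own x runs along its 96 mm length, y across its 40 mm width, z up. A round eye of 19 mm diameter goes through its middle along z, so this point is the centre of the eye.
- post: Fixed upright drying post; origin on its axis at the table. Grey round foot 84 mm across, rising to 18 mm above the table, then a round column 30 mm across up to the shoulder at 45 mm, then a steel pin 12 mm across that goes up another 34 mm, its last 6 mm coned.
- post_seat (a point): Point on the post's axis at the top of its shoulder, 45 mm above the table; own z up. The hung plate lies flat on the shoulder with the pin through its eye; plate_centre is then 6 mm above this point.
- spacer: The spacer; origin 18 mm below spacer_centre as it lies, same axes.
- spacer_centre (a point): Centre of the bare-metal square spacer, 60 mm long, 36 x 36 mm section, 0.1 to 0.21 kg, loose, lying on its side on the table with this point 18 mm up. Own x runs along its length towards the end with the blind hole; the other end is a plain closed face, the four sides are alike, with a scribed band near each end. The hole may face left, right or towards the robot. Hole-up means own x straight up.
- spacer_mouth (a point): Centre of the mouth of the spacer's blind hole (round, 21 mm across, 34 mm deep, in the middle of the end face), 30 mm along own x from spacer_centre; same axes.
- gel_pot: Bystander to leave alone: white plastic pot with a screw lid, 48 mm across, 52 mm tall; origin at the centre of its underside.
- eraser: Bystander to leave alone: eraser, 21 x 45 x 12 mm, lying flat; origin at the centre of its underside.
- loupe: Bystander to leave alone: small dark folding loupe, 34 x 45 x 12 mm, lying flat; origin at the centre of its underside.
- resin_bottle: Bystander to leave alone: white bottle with a lid, 42 mm across, 64 mm tall; origin at the centre of its underside.
Things that resemble listed ones, but are neither listed nor needed, are in the scene too. What is shaped like the post but orange or red is not meant.

How it is judged (in metres and radians):
On the way, in this order (a step that is already met when the one before it is completed fails the run):
1. the plate hangs on the post, fully down on its shoulder, and is let go, the spacer still lying on the table (horizontal distance between plate_centre and post_seat below 0.007 m and z of plate_centre in the frame of post_seat between 0.002 and 0.01 m and angle between plate_centre's own z axis and vertical below 0.1 rad and contact force between plate and the arm below 0.1 N and contact force between plate and the fingers below 0.1 N and height (world z) of spacer_centre below 0.03 m), for 0.3 s.
2. the spacer is held in the air by the gripper, hole-up (height (world z) of spacer_centre above 0.1 m and angle between spacer_centre's own x axis and vertical below 0.26 rad and contact force between spacer and the fingers above 1 N and contact force between spacer and post below 0.1 N and contact force between spacer and plate below 0.1 N and linear speed of spacer below 0.03 m/s), for 0.2 s.
At the end, for the whole second after the job is handed in: Plate on the post: eye within 7 mm of the post axis, plate centre 2 to 10 mm above the shoulder, level within 0.1 rad, untouched by the robot. Spacer held by the gripper alone, centre over 10 cm above the table, hole up within 0.26 rad, under 3 cm/s (all of step 2 and horizontal distance between plate_centre and post_seat below 0.007 m and z of plate_centre in the frame of post_seat between 0.002 and 0.01 m and angle between plate_centre's own z axis and vertical below 0.1 rad and contact force between plate and the arm below 0.1 N and contact force between plate and the fingers below 0.1 N); the arm keeps its last pose, push and grip.
It fails at once if a bystander (gel pot, resin bottle, loupe, eraser) is shifted by more than 3 cm (distance of any of gel_pot, eraser, loupe, resin_bottle from where it was at the start of the episode above 0.03 m).
It also fails if it takes over 54 s, if anything falls off the work surface, if the arm or the gripper's body presses on something with over 40 N, if the wrist force passes 120 N, or if a joint passes its speed limit or range.

ROBOT

A 6-joint arm with a two-finger parallel gripper is mounted at the origin on a cart in front of the work surface, level with it; the furniture and walls round the work are solid. World frame = base frame: x ahead of the robot, y to its left, z up, the work surface at z = 0. Lengths are in mm, angles in rad, forces in N, time in s.
With the tool pointing down it reaches from about 275 to 750 mm from the base axis. Payload 10.2 kg.
Tool frame: the origin (TCP) lies at the very end of the fingers, on their centre line; the grasp point (between the pads) lies 19 mm behind it; z points along the fingers, y is the line along which they close (so a half turn about z gives the same grasp; the last joint's range is limited). The gripper opens to 85 mm and grips with 20 to 120 N. Pads are 22 mm wide; open, the fingers measure 114 mm over their backs; the gripper's body (76 mm by 85 mm) begins 54 mm behind the grasp point. The pads swing forward as they close: fully open they stand 13 mm farther back than shut.
Start: joints at [0.993, 0.313, 1.498, -0, 1.331, -0.223], TCP at [182.399, 492.302, 231.294] pointing down, gripper open.
Joint ranges: [-2.94, 2.94], [-0.97, 2.17], [0.19, 2.56], [-1.23, 4.37], [0.02, 3.11], [-2.88, 2.88]. Speed limits (rad/s): [2.39, 2.39, 3.01, 3.14, 3.14, 3.14].

INTERFACE

Orientations are given as a unit quaternion [w, x, y, z].
In Python, from rig import telemetry, optics, ctrl gives the robot as it stands.
- The arm moves only by the tool servo_tool, never from a script. Its argument "deltas" is a list of rows, each a list of 3 entries, a list of its own where there are three numbers: the shift along the tool's x, y, z in units of 20 cm (1.0 is 20 cm), then the turn, a rotation vector about the tool's x, y, z in units of 90 degrees (1.0 is 90 degrees), then the opening, from 0 (shut) to 1 (fully open). A call has 1 to 8 rows; each row shifts and turns the commanded pose from where the row before left it, along the tool's axes as they then stand; what a row does not reach is not made up. A row lasts 1/10 s, in which the tool goes at most 50 mm and 8.59 degrees, less where a joint would pass 70% of its speed; a pose out of reach is approached as far as the arm can. A call with a number of a shift or a turn outside -1 to 1 is refused whole. A call with a gripper value outside its range is refused whole. The fingers move at their own pace and stop on an object; "squeeze" is the grip in N (left out, the last holds). Time passes only in rows, so rows that do not move let the fingers close. It gives the time, the measured TCP pose, the force, the opening and the grip force at its end, in the units of the state.
- telemetry.sense(): the state, without advancing time (a new reading comes with each control period).
- optics.capture(name): name is "side" or "top" or "wrist"; returns the picture (384x512x3 uint8, blue, green, red); there is no depth.
- optics.camera_model(name): a dict with "vfov" (degrees; the focal length in pixels is half the picture's height over the tangent of half this angle, whatever the lens; pixels are square), "cx", "cy" (the principal point, pixels), "dist" ([k1, k2, p1, p2, k3] as OpenCV has them; the pictures are not rectified), "R" (3x3) and "t" (3): a world point X has camera coordinates R X + t; the wrist camera has in their place "mount" (4x4, takes a point from camera to tool coordinates, whose origin is the TCP and whose axes are the flange's). Camera axes: x right, y down, z forward; pixel columns grow to the right and rows downward; lengths in mm; the calibration is good to about 2 mm. A picture is of the moment at which its call begins: read the wrist's pose just before it. camera_model takes no time and is no camera call.
- ctrl.finish_job(): hands the job in; it is judged then, once.
The state is a dict: "time_s": time; "joints": joint angles; "dq": joint speeds; "tau": joint torques, N m; "eef_pos": TCP position; "ee_rot": TCP orientation; "force": force on the tool from outside, world axes, zero at the start; "wrist_torque": the same for the moment, N m; "grip_width": opening from 0.0 (shut) to 1.0 (fully open); "grip_force": force on a finger pad.
Only numpy, scipy, OpenCV 4.12 (cv2) and the standard library are available. Lean on these libraries where they do the work, as an engineer would, in place of code of your own. Each camera call takes 0.05 s, during which the arm holds its last target. There are 200 camera calls.

## Working session

There is one attempt and no reset: what is moved stays moved. The work goes in short steps, Python scripts to look and compute and a tool call to move; the robot and the scene stay as the last step left them, time stands still between calls to the robot, and variables do not carry over. Pictures are saved under pics/ and viewed, at most 10 in all, crops included, and the job is handed in when it is done.

Besides the shell and the picture viewer there is one more tool, called after "Call:" by a JSON object that holds its "name" and its "arguments", one argument or row to a line. servo_tool: Moves the arm, as the interface text tells. Its arguments: {"type":"object","properties":{"deltas":{"type":"array"},"squeeze":{"type":"number"}},"required":["deltas"]}

```bash
ls; mkdir -p pics
cat > h.py <<'E'
import numpy as np, cv2
from rig import telemetry, optics, ctrl
from scipy.spatial.transform import Rotation as Ro
def K(m):
    f=192/np.tan(np.radians(m['vfov'])/2); return np.array([[f,0,m['cx']],[0,f,m['cy']],[0,0,1]])
def pose():
    s=telemetry.sense(); q=s['ee_rot']; return Ro.from_quat([q[1],q[2],q[3],q[0]]).as_matrix(),np.array(s['eef_pos'])
def ext(name):
    m=optics.camera_model(name)
    if 'R' in m: return m,np.array(m['R']),np.array(m['t'])
    Rt,p=pose(); M=np.array(m['mount']); Rc=Rt@M[:3,:3]; c=Rt@M[:3,3]+p
    return m,Rc.T,-Rc.T@c
def ray(e,uv):
    m,R,t=e; n=cv2.undistortPoints(np.array(uv,float).reshape(-1,1,2),K(m),np.array(m['dist'],float)).reshape(-1,2)
    d=np.c_[n,np.ones(len(n))]@R; return -R.T@t,d
def onz(e,uv,z):
    c,d=ray(e,uv); return c+d*((z-c[2])/d[:,2])[:,None]
def proj(e,X):
    m,R,t=e; return cv2.projectPoints(np.array(X,float).reshape(-1,1,3),cv2.Rodrigues(R)[0],t,K(m),np.array(m['dist'],float))[0].reshape(-1,2)
E
python3 - <<'E'
from h import *
for n in ['top','side','wrist']:
    e=ext(n); im=optics.capture(n); cv2.imwrite(f'pics/{n}0.png',im); c=-e[1].T@e[2]; print(n,c.round(),e[1][2].round(2),e[0]['vfov'])
print(telemetry.sense())
a=[cv2.imread(f'pics/{n}0.png') for n in ['top','side']]
cv2.imwrite('pics/a.png',cv2.resize(a[0],(800,600)));cv2.imwrite('pics/b.png',cv2.resize(a[1],(800,600)))
E
```

```text
pics
top [ 364.  144. 1263.] [ 0.14  0.01 -0.99] 42.0655527121645
side [425. 930. 750.] [ 0.11 -0.75 -0.65] 49.678884538361366
wrist [109. 518. 373.] [ 0.28 -0.11 -0.95] 65.5943661775912
{'time_s': 0.15, 'joints': array([ 9.92586694e-01,  3.13326689e-01,  1.49819374e+00, -2.66069571e-05,
        1.33099386e+00, -2.23376068e-01]), 'dq': array([-0.00119524, -0.00181514, -0.00245767,  0.00204983,  0.00095721,
       -0.00036669]), 'tau': array([ 9.77802920e-04, -4.12372720e+01, -2.59794903e+01, -2.35656062e-04,
        3.21413747e-03, -1.42850996e-05]), 'eef_pos': array([182.31461074, 492.14795642, 230.88978225]), 'ee_rot': array([-1.67888740e-04,  1.76484362e-01,  9.84303336e-01, -4.29337121e-04]), 'force': array([ 0.26014442,  0.46714012, -0.53156732]), 'wrist_torque': array([-0.03087871, -0.01405542, -0.03668039]), 'grip_force': 0.0, 'grip_width': 1.0012708755296218}
```

View pics/a.png

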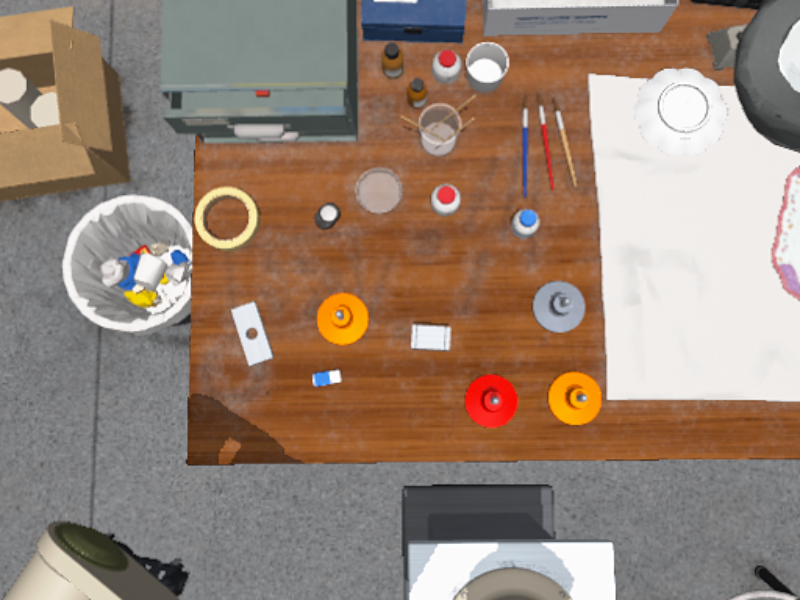

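View pics/b.png

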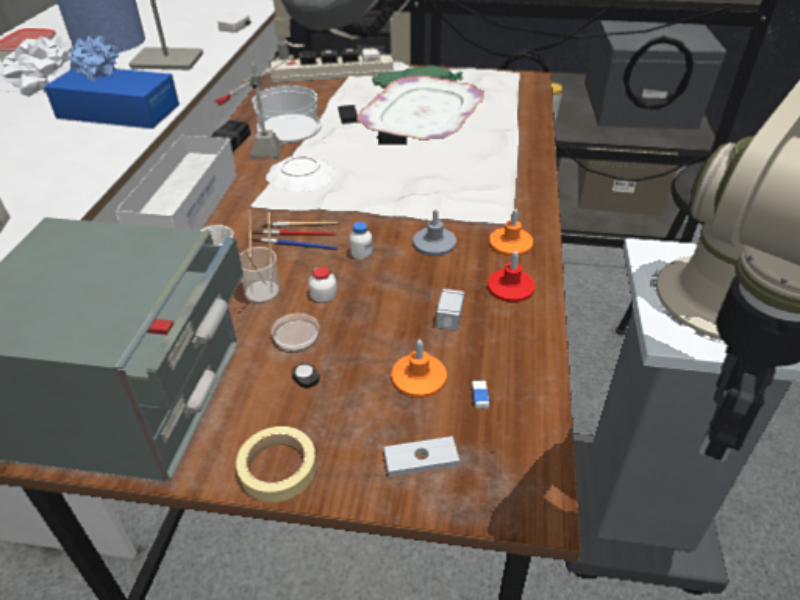

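The top picture shows, in 800x600 pixels:
- **Plate:** (252,333), with its eye visible.
- **Spacer:** (431,336).
- **Post:** the grey one at (559,306). The orange ones at (342,319) and (575,398) and the red one at (491,400) are decoys.
- **Other things:** eraser (327,378), loupe (327,215), pots (446,199) and (526,222).

Nothing else resembles the plate; the tape ring at (226,218) is plainly different. Next I measure and make one close crop.

Run:
```python
from h import *
s=512/800
T=cv2.imread('pics/top0.png'); S=cv2.imread('pics/side0.png')
def blob(im,c,r,vmin,vmax,smax=70):
    c=np.array(c)*s; h=cv2.cvtColor(im,cv2.COLOR_BGR2HSV); m=cv2.inRange(h,(0,0,vmin),(180,smax,vmax))
    k=np.zeros_like(m); cv2.circle(k,tuple(int(x) for x in c),int(r*s),255,-1); m&=k
    cs,_=cv2.findContours(m,cv2.RETR_EXTERNAL,cv2.CHAIN_APPROX_NONE); return max(cs,key=cv2.contourArea)
et,es=ext('top'),ext('side')
for nm,c,r,z,vr in [('plate',(252,333),45,12,(120,255)),('spacer',(431,336),32,36,(120,255)),('foot',(559,306),40,18,(60,255)),('eraser',(327,378),25,12,(120,255))]:
    k=blob(T,c,r,*vr,90 if nm!='eraser' else 255); W=onz(et,k.reshape(-1,2),z)[:,:2].astype(np.float32)
    print(nm,cv2.minAreaRect(W), cv2.contourArea(k))
# plate eye, top: dark pixels within
k=blob(S,(435,240),28,60,255,90); print('foot side bbox',cv2.boundingRect(k))
for n,u in [('loupe',(327,215)),('gel',(446,199)),('resin',(526,222)),('orange',(342,319)),('or2',(575,398)),('red',(491,400))]: print(n,onz(et,[np.array(u)*s],15).round())
print('pin tip both', [ray(et,[np.array((563,300))*s]),])
a=cv2.resize(T[180:250,250:390],None,fx=5,fy=5,interpolation=cv2.INTER_CUBIC)[:, :700]
b=cv2.resize(S[175:215,250:390],None,fx=5,fy=5,interpolation=cv2.INTER_CUBIC)
cv2.imwrite('pics/c.png',np.vstack([a,b]))
```

```text
plate ((471.496826171875, 402.7663269042969), (118.39266967773438, 43.5378532409668), 18.943923950195312) 642.0
spacer ((467.878662109375, 117.93562316894531), (62.61197280883789, 39.43760299682617), 86.06636810302734) 365.0
foot ((515.4708862304688, -88.70875549316406), (82.52734375, 80.71141815185547), 89.14857482910156) 849.5
eraser ((408.22052001953125, 284.0906982421875), (78.15196228027344, 77.02674865722656), 44.65829086303711) 752.0
foot side bbox (264, 136, 28, 28)
loupe [[672. 283.  15.]]
gel [[696.  88.  15.]]
resin [[655. -42.  15.]]
orange [[500. 259.  15.]]
or2 [[ 369. -109.   15.]]
red [[368.  23.  15.]]
pin tip both [(array([ 363.65198108,  144.44504374, 1263.2514357 ]), array([[ 0.12911033, -0.19221781, -0.99464104]]))]
```

View pics/c.png

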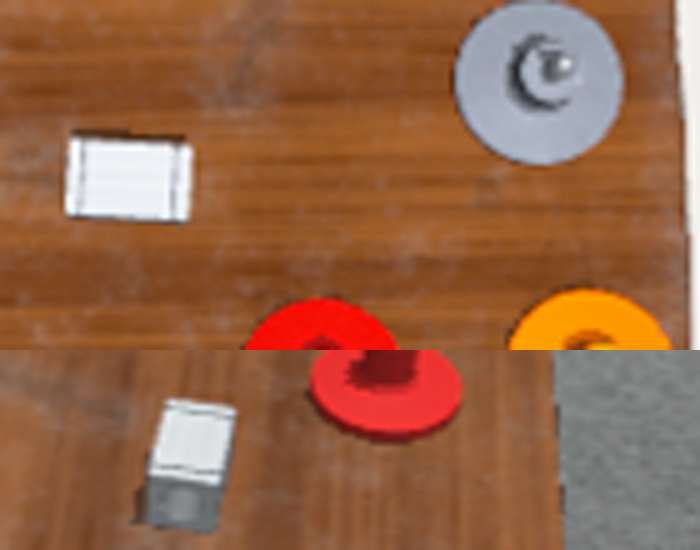

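The crop shows the spacer with bands at both ends. Its left (+y) face at crop (185,505) has a faint circle that doesn't settle which end has the hole. The grey post is clear at (540,80). I'll move over the plate and look from near.

Call:
{"name": "servo_tool", "arguments": {
  "deltas": [
    [[-0.216, 0.012, 0], [0, 0, 0], 1],
    [[-0.216, 0.012, 0], [0, 0, 0], 1],
    [[-0.216, 0.012, 0], [0, 0, 0], 1],
    [[-0.216, 0.012, 0], [0, 0, 0], 1],
    [[-0.216, 0.012, 0], [0, 0, 0], 1],
    [[-0.216, 0.012, 0], [0, 0, 0], 1],
    [[-0.216, 0.012, 0], [0, 0, 0], 1],
    [[0, 0, 0], [0, 0, 0], 1]
  ]
}}

```text
time_s: 0.95
eef_pos: [475.8, 400.6, 230.0]
ee_rot: [-0.0, 0.179, 0.984, -0.001]
force: [0.3, 0.4, -0.0]
grip_width: 1.0
grip_force: 0.0
```

Call:
{"name": "servo_tool", "arguments": {
  "deltas": [
    [[0, 0, 0], [0, 0, -0.09], 1],
    [[0, 0, 0], [0, 0, -0.09], 1],
    [[0, 0, 0], [0, 0, -0.09], 1],
    [[0, 0, 0], [0, 0, -0.09], 1],
    [[0, 0, 0], [0, 0, -0.09], 1],
    [[0, 0, 0], [0, 0, 0], 1],
    [[0, 0, 0], [0, 0, 0], 1]
  ]
}}

```text
time_s: 1.65
eef_pos: [471.4, 403.2, 231.2]
ee_rot: [-0.0, -0.173, 0.985, -0.0]
force: [0.5, -0.2, 1.2]
grip_width: 0.999
grip_force: 0.0
```

Run:
```python
from h import *
e=ext('wrist'); R,p=pose(); im=optics.capture('wrist'); cv2.imwrite('pics/w1.png',im)
print(p.round(1),R.round(3).tolist(),telemetry.sense()['time_s'])
np.savez('w1.npz',R=e[1],t=e[2])
```

```text
[471.4 403.2 231.2] [[-0.94, -0.342, -0.0], [-0.342, 0.94, -0.0], [0.0, -0.0, -1.0]] 1.7
```

View pics/w1.png

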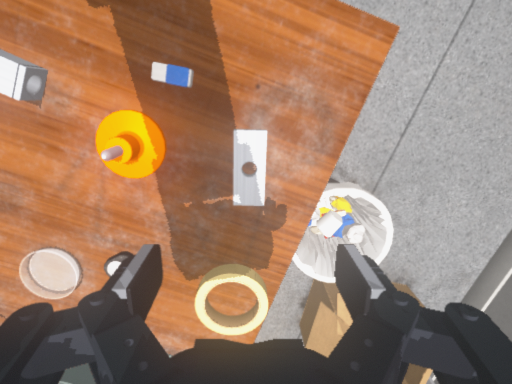

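The plate lies at (250,168) with its eye at (249,169), long side almost vertical in the image. The spacer's left end at (35,85) seems to show a disc, to be checked later.

```bash
cat >> h.py <<'E'
def platem(im,e,box,z=12,vmin=120):
    x0,y0,x1,y1=box; h=cv2.cvtColor(im,cv2.COLOR_BGR2HSV); m=cv2.inRange(h,(0,0,vmin),(180,60,255)); k=np.zeros_like(m); k[y0:y1,x0:x1]=m[y0:y1,x0:x1]
    cs,hi=cv2.findContours(k,cv2.RETR_CCOMP,cv2.CHAIN_APPROX_NONE); i=max(range(len(cs)),key=lambda j:cv2.contourArea(cs[j]))
    r=cv2.minAreaRect(onz(e,cs[i].reshape(-1,2),z)[:,:2].astype(np.float32)); print('rect',r)
    for j in range(len(cs)):
        if hi[0][j][3]==i and cv2.contourArea(cs[j])>15: print('hole',cv2.minEnclosingCircle(onz(e,cs[j].reshape(-1,2),z)[:,:2].astype(np.float32)))
E
python3 - <<'E'
from h import *
im=cv2.imread('pics/w1.png'); z=np.load('w1.npz'); e=(optics.camera_model('wrist'),z['R'],z['t'])
platem(im,e,(225,120,275,215),12,110)
platem(im,e,(225,120,275,215),12,90)
E
```

```text
rect ((479.18267822265625, 407.0027160644531), (100.53717041015625, 41.000953674316406), 19.030616760253906)
hole ((479.455078125, 406.3091735839844), 8.936384201049805)
rect ((479.18267822265625, 407.0027160644531), (100.53717041015625, 41.000953674316406), 19.030616760253906)
hole ((479.455078125, 406.3091735839844), 8.936384201049805)
```

Call:
{"name": "servo_tool", "arguments": {
  "deltas": [
    [[-0.043, 0.004, 0.2], [0, 0, 0.011], 1],
    [[0, 0, 0.2], [0, 0, 0], 1],
    [[0, 0, 0.2], [0, 0, 0], 1],
    [[0, 0, 0.1], [0, 0, 0], 1],
    [[0, 0, 0], [0, 0, 0], 1],
    [[0, 0, 0], [0, 0, 0], 1],
    [[0, 0, 0], [0, 0, 0], 1]
  ]
}}

```text
time_s: 2.4
eef_pos: [480.4, 407.2, 93.2]
ee_rot: [0.001, -0.166, 0.986, 0.001]
force: [0.3, 0.7, -0.1]
grip_width: 1.002
grip_force: 0.0
```

Run:
```python
from h import *
e=ext('wrist'); R,p=pose(); im=optics.capture('wrist'); cv2.imwrite('pics/w2.png',im)
print(p.round(1),R.round(3).tolist(),telemetry.sense()['time_s'], proj(e,[479.3,406.8,12]))
x,y=proj(e,[479.3,406.8,12])[0].astype(int)
platem(im,e,(x-60,max(0,y-120),x+60,y+120),12,90)
```

```text
[480.4 407.2  93.2] [[-0.945, -0.328, 0.003], [-0.328, 0.945, 0.002], [-0.003, 0.001, -1.0]] 2.45 [[248.93316782 196.74506833]]
rect ((479.7406311035156, 406.5406799316406), (97.90666198730469, 40.99113082885742), 18.715654373168945)
hole ((479.07958984375, 405.55169677734375), 8.681990623474121)
```

Call:
{"name": "servo_tool", "arguments": {
  "deltas": [
    [[0.006, -0.003, 0.2], [0, 0, 0], 1],
    [[0, 0, 0.15], [0, 0, 0], 1],
    [[0, 0, 0.07], [0, 0, 0], 0.8],
    [[0, 0, 0.03], [0, 0, 0], 0.65],
    [[0, 0, 0], [0, 0, 0], 0.5],
    [[0, 0, 0], [0, 0, 0], 0.3],
    [[0, 0, 0], [0, 0, 0], 0.2],
    [[0, 0, 0], [0, 0, 0], 0.2]
  ],
  "squeeze": 40
}}

```text
time_s: 3.25
eef_pos: [479.4, 406.2, 2.7]
ee_rot: [0.001, -0.167, 0.986, 0.0]
force: [-1.1, -0.3, 6.3]
grip_width: 0.456
grip_force: 41.0
```

Call:
{"name": "servo_tool", "arguments": {
  "deltas": [
    [[0, 0, 0], [0, 0, 0], 0.2],
    [[0, 0, 0], [0, 0, 0], 0.2],
    [[0, 0, 0], [0, 0, 0], 0.2]
  ]
}}

```text
time_s: 3.55
eef_pos: [479.3, 406.2, 2.7]
ee_rot: [0.001, -0.167, 0.986, 0.0]
force: [-0.2, 0.4, 6.1]
grip_width: 0.454
grip_force: 41.1
```

Call:
{"name": "servo_tool", "arguments": {
  "deltas": [
    [[0, 0, -0.05], [0, 0, 0], 0.2],
    [[0, 0, -0.15], [0, 0, 0], 0.2],
    [[0, 0, -0.2], [0, 0, 0], 0.2],
    [[0, 0, -0.2], [0, 0, 0], 0.2],
    [[0, 0, -0.15], [0, 0, 0], 0.2],
    [[0.025, -0.1, 0], [0, 0, 0], 0.2],
    [[0.025, -0.2, 0], [0, 0, 0], 0.2],
    [[0.03, -0.2, 0], [0, 0, 0], 0.2]
  ]
}}

```text
time_s: 4.35
eef_pos: [496.2, 305.1, 151.9]
ee_rot: [0.0, -0.167, 0.986, -0.0]
force: [0.6, -0.7, -0.3]
grip_width: 0.455
grip_force: 40.6
```

Call:
{"name": "servo_tool", "arguments": {
  "deltas": [
    [[0.03, -0.2, 0], [0, 0, 0], 0.2],
    [[0.03, -0.2, 0], [0, 0, 0], 0.2],
    [[0.03, -0.2, 0], [0, 0, 0], 0.2],
    [[0.03, -0.2, 0], [0, 0, 0], 0.2],
    [[0.03, -0.2, 0], [0, 0, 0], 0.2],
    [[0.03, -0.2, 0], [0, 0, 0], 0.2],
    [[0.03, -0.2, 0], [0, 0, 0], 0.2],
    [[0.03, -0.2, 0], [0, 0, 0], 0.2]
  ]
}}

```text
time_s: 5.15
eef_pos: [556.2, -13.6, 152.0]
ee_rot: [0.0, -0.167, 0.986, -0.0]
force: [0.7, 0.1, -0.9]
grip_width: 0.454
grip_force: 40.6
```

Call:
{"name": "servo_tool", "arguments": {
  "deltas": [
    [[0, -0.2, 0], [0, 0, 0], 0.2],
    [[0, -0.1, 0], [0, 0, 0], 0.2],
    [[0, 0, 0], [0, 0, 0], 0.2],
    [[0, 0, 0], [0, 0, 0], 0.2],
    [[0, 0, 0], [0, 0, 0], 0.2],
    [[0, 0, 0], [0, 0, 0], 0.2]
  ]
}}

```text
time_s: 5.75
eef_pos: [575.7, -67.4, 151.5]
ee_rot: [-0.0, -0.167, 0.986, 0.0]
force: [0.1, -0.2, -1.3]
grip_width: 0.456
grip_force: 40.6
```

Run:
```python
from h import *
e=ext('wrist'); R,p=pose(); im=optics.capture('wrist'); cv2.imwrite('pics/w3.png',im); np.savez('w3.npz',R=e[1],t=e[2])
print(p.round(1),R.round(3).tolist(),telemetry.sense()['time_s'], proj(e,[[515,-89,18],[515,-89,79],[515,-89,45],[468,118,36]]).round())
```

```text
[575.7 -67.4 151.5] [[-0.944, -0.33, -0.0], [-0.33, 0.944, 0.0], [0.0, 0.0, -1.0]] 5.8 [[248. 111.]
 [249. 116.]
 [249. 113.]
 [497. 140.]]
```

View pics/w3.png

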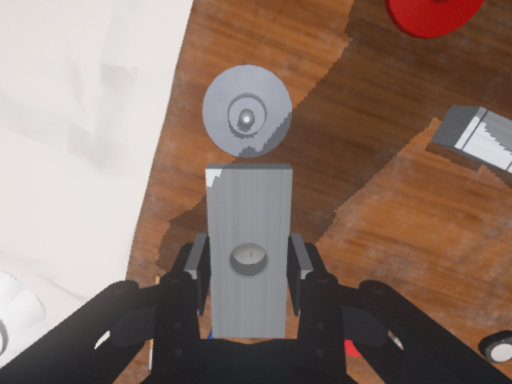

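The post's foot is at (247,111) with the pin tip at (246,118). The held plate's eye is at (249,258). The spacer's right (-y) end at (455,125) looks plain.

Run:
```python
from h import *
im=cv2.imread('pics/w3.png'); z=np.load('w3.npz'); e=(optics.camera_model('wrist'),z['R'],z['t'])
h=cv2.cvtColor(im,cv2.COLOR_BGR2HSV)
m=cv2.inRange(h,(90,15,40),(140,120,255)); m[:,:195]=0;m[:,300:]=0;m[160:]=0
k=max(cv2.findContours(m,0,1)[0],key=cv2.contourArea); print(cv2.boundingRect(k))
hull=cv2.convexHull(k).reshape(-1,2); print('foot',cv2.minEnclosingCircle(onz(e,hull,18)[:,:2].astype(np.float32)),cv2.fitEllipse(onz(e,k.reshape(-1,2),18)[:,:2].astype(np.float32))[:2])
print('pin',onz(e,[[246,117.5]],78))
g=h[...,2]; print(g[240:276:3,225:275:4])
print('eye',onz(e,[[249,258]],160.8))
for v in (95,): 
    platem(im,e,(205,160,293,300),160.8,v)
```

```text
(203, 66, 89, 91)
foot ((517.2418823242188, -89.79563903808594), 39.52955627441406) ((517.0127563476562, -90.20724487304688), (76.8118667602539, 77.7127685546875))
pin [[516.92164931 -90.25194301  78.        ]]
[[147 150 145 146 149 148 150 151 149 148 146 149 146]
 [147 150 146 144 145 130 126 131 147 147 145 146 146]
 [147 152 145 123 122 123 125 123 124 141 146 147 147]
 [147 151 129 122 126 133 137 138 136 127 143 146 146]
 [145 147 118 126 141 147 147 148 147 142 127 148 146]
 [146 131 112 140 146 150 151 153 151 147 103 147 146]
 [146 124  95 148 150 155 155 157 155 143  98 143 144]
 [147 123  95 107 154 159 161 157 151 101 100 142 145]
 [146 131  96  98 103 121 126 106 101  99 101 146 144]
 [145 143  99  99 101  99 100 103 101 100 124 148 145]
 [146 149 128  98  98 100 103 102 100 105 135 147 144]
 [146 148 141 125 100 102 102 102 108 137 142 147 145]]
eye [[575.68077342 -67.72172801 160.8       ]]
rect ((564.2987060546875, -72.1644058227539), (73.36629486083984, 40.42090606689453), 18.93117332458496)
```

Call:
{"name": "servo_tool", "arguments": {
  "deltas": [
    [[0.1, -0.004, 0], [0, 0, 0], 0.2],
    [[0.15, -0.005, 0], [0, 0, 0], 0.2],
    [[0.066, 0, 0], [0, 0, 0], 0.2],
    [[0, 0, 0.1], [0, 0, 0], 0.2],
    [[0, 0, 0.15], [0, 0, 0], 0.2],
    [[0, 0, 0.055], [0, 0, 0], 0.2],
    [[0, 0, 0], [0, 0, 0], 0.2],
    [[0, 0, 0], [0, 0, 0], 0.2]
  ]
}}

```text
time_s: 6.6
eef_pos: [517.4, -91.0, 91.2]
ee_rot: [0.001, -0.167, 0.986, -0.0]
force: [1.4, -0.2, -0.3]
grip_width: 0.452
grip_force: 40.6
```

Run:
```python
from h import *
R,p=pose(); es=ext('side'); im=optics.capture('side'); ew=ext('wrist'); w=optics.capture('wrist'); cv2.imwrite('pics/w4.png',w)
print(p.round(1),telemetry.sense()['time_s'])
def crop(im,e,X,r,f):
    u,v=proj(e,X)[0].astype(int); print(u,v); y0=max(0,v-r);x0=max(0,u-r); print(x0,y0); return cv2.resize(im[y0:y0+2*r,x0:x0+2*r],(400,400),interpolation=cv2.INTER_CUBIC)
print(proj(ew,[[517,-90,79],[p[0],p[1],p[2]+9.3]]))
cv2.imwrite('pics/d.png',np.hstack([crop(im,es,[517,-90,90],35,6),crop(w,ew,[p[0],p[1],p[2]+9.3],50,4)]))
```

```text
[517.4 -91.   91.2] 6.7
[[251.66758097 238.01058572]
 [249.90202415 257.74874823]]
279 129
244 94
249 257
199 207
```

View pics/d.png

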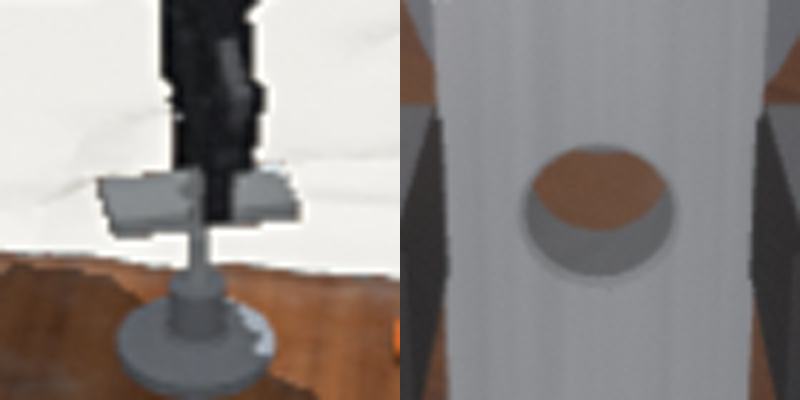

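The side view shows the pin under the plate's middle, at crop (200,240). The wrist view is as predicted: the pin is hidden behind the eye's rim. I'll lower it.

Call:
{"name": "servo_tool", "arguments": {
  "deltas": [
    [[0.002, 0.003, 0.03], [0, 0, 0], 0.2],
    [[0, 0, 0.03], [0, 0, 0], 0.2],
    [[0, 0, 0.03], [0, 0, 0], 0.2],
    [[0, 0, 0.03], [0, 0, 0], 0.2],
    [[0, 0, 0.03], [0, 0, 0], 0.2],
    [[0, 0, 0], [0, 0, 0], 0.2]
  ]
}}

```text
time_s: 7.3
eef_pos: [515.8, -90.5, 59.3]
ee_rot: [-0.001, -0.167, 0.986, 0.0]
force: [-0.3, -0.4, -1.0]
grip_width: 0.454
grip_force: 40.6
```

Call:
{"name": "servo_tool", "arguments": {
  "deltas": [
    [[0, 0, 0.03], [0, 0, 0], 0.2],
    [[0, 0, 0.02], [0, 0, 0], 0.2],
    [[0, 0, 0.01], [0, 0, 0], 0.2],
    [[0, 0, 0], [0, 0, 0], 0.2],
    [[0, 0, 0], [0, 0, 0], 0.2]
  ]
}}

```text
time_s: 7.8
eef_pos: [516.3, -90.7, 48.4]
ee_rot: [0.0, -0.167, 0.986, -0.0]
force: [0.2, -0.8, -1.4]
grip_width: 0.451
grip_force: 40.6
```

Call:
{"name": "servo_tool", "arguments": {
  "deltas": [
    [[0, 0, 0.006], [0, 0, 0], 0.2],
    [[0, 0, 0], [0, 0, 0], 0.2],
    [[0, 0, 0], [0, 0, 0], 0.2]
  ]
}}

```text
time_s: 8.1
eef_pos: [516.4, -90.7, 47.7]
ee_rot: [0.0, -0.167, 0.986, -0.0]
force: [-2.4, 1.6, 4.8]
grip_width: 0.454
grip_force: 41.3
```

Call:
{"name": "servo_tool", "arguments": {
  "deltas": [
    [[0, 0, 0], [0, 0, 0], 0.6],
    [[0, 0, 0], [0, 0, 0], 0.7],
    [[0, 0, 0], [0, 0, 0], 0.8],
    [[0, 0, 0], [0, 0, 0], 0.8],
    [[0, 0, 0], [0, 0, 0], 0.8],
    [[0, 0, 0], [0, 0, 0], 0.8],
    [[0, 0, 0], [0, 0, 0], 0.8]
  ]
}}

```text
time_s: 8.8
eef_pos: [516.2, -90.6, 47.1]
ee_rot: [-0.0, -0.167, 0.986, -0.0]
force: [0.1, -0.4, 0.5]
grip_width: 0.808
grip_force: 0.0
```

Call:
{"name": "servo_tool", "arguments": {
  "deltas": [
    [[0, 0, -0.05], [0, 0, 0], 0.8],
    [[0, 0, -0.1], [0, 0, 0], 0.8],
    [[0, 0, -0.15], [0, 0, 0], 0.8],
    [[0, 0, -0.2], [0, 0, 0], 0.8],
    [[0, 0, -0.2], [0, 0, 0], 0.8],
    [[0, 0, 0], [0, 0, 0], 0.8],
    [[0, 0, 0], [0, 0, 0], 1],
    [[0, 0, 0], [0, 0, 0], 1]
  ]
}}

```text
time_s: 9.6
eef_pos: [515.8, -90.5, 186.3]
ee_rot: [-0.001, -0.167, 0.986, 0.0]
force: [-0.3, 0.1, -0.1]
grip_width: 1.002
grip_force: 0.0
```

Run:
```python
from h import *
R,p=pose(); es=ext('side'); im=optics.capture('side'); ew=ext('wrist'); w=optics.capture('wrist'); et=ext('top'); t=optics.capture('top'); cv2.imwrite('pics/t5.png',t);cv2.imwrite('pics/w5.png',w)
print(p.round(1),telemetry.sense()['time_s'])
u,v=proj(ew,[[516.5,-90.2,57]])[0].astype(int); print(u,v)
platem(w,ew,(max(0,u-120),max(0,v-170),u+120,v+170),57,100)
def crop(im,e,X,r):
    u,v=proj(e,X)[0].astype(int); y0=max(0,v-r);x0=max(0,u-r); return cv2.resize(im[y0:y0+2*r,x0:x0+2*r],(400,400),interpolation=cv2.INTER_CUBIC)
cv2.imwrite('pics/e.png',np.hstack([crop(im,es,[517,-90,50],35),crop(w,ew,[516.5,-90,57],110)]))
```

```text
[515.8 -90.5 186.3] 9.75
248 182
rect ((524.4507446289062, -190.5873260498047), (74.34379577636719, 272.5572509765625), 89.66242980957031)
```

View pics/e.png

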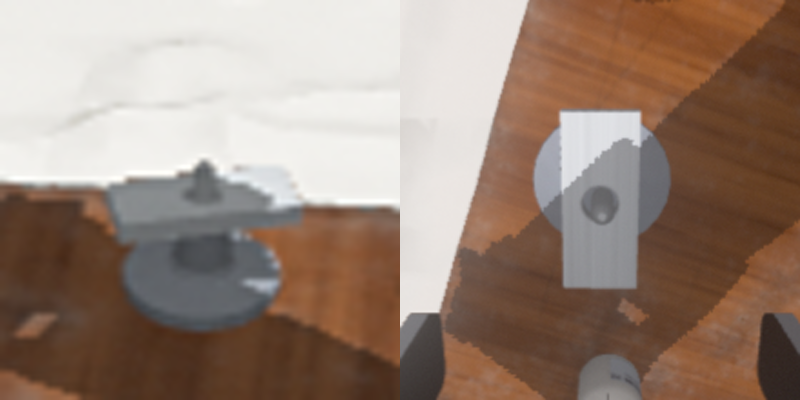

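The plate is seated flat on the shoulder with the pin through its eye, at right crop (600,205), and the gripper is clear. Next I turn the tool for the spacer and look at its +y face.

Call:
{"name": "servo_tool", "arguments": {
  "deltas": [
    [[0, 0, 0], [0, 0, 0.09], 1],
    [[0, 0, 0], [0, 0, 0.09], 1],
    [[0, 0, 0], [0, 0, 0.09], 1],
    [[0, 0, 0], [0, 0, 0.09], 1],
    [[0, 0, 0], [0, 0, 0.09], 1],
    [[0, 0, 0], [0, 0, 0.09], 1],
    [[0, 0, 0], [0, 0, 0.09], 1],
    [[0, 0, 0], [0, 0, 0.09], 1]
  ]
}}

```text
time_s: 10.55
eef_pos: [516.0, -90.6, 186.4]
ee_rot: [-0.001, 0.39, 0.921, 0.0]
force: [0.4, 0.0, -0.7]
grip_width: 1.002
grip_force: 0.0
```

Call:
{"name": "servo_tool", "arguments": {
  "deltas": [
    [[0, 0, 0], [0, 0, 0.09], 1],
    [[0, 0, 0], [0, 0, 0.09], 1],
    [[0, 0, 0], [0, 0, 0.09], 1],
    [[0, 0, 0], [0, 0, 0.09], 1],
    [[0, 0, 0], [0, 0, 0.09], 1],
    [[0, 0, 0], [0, 0, 0.085], 1],
    [[0, 0, 0], [0, 0, 0], 1],
    [[0, 0, 0], [0, 0, 0], 1]
  ]
}}

```text
time_s: 11.35
eef_pos: [516.1, -90.6, 186.7]
ee_rot: [-0.0, 0.729, 0.685, -0.0]
force: [0.2, -0.1, -0.4]
grip_width: 1.002
grip_force: 0.0
```

Call:
{"name": "servo_tool", "arguments": {
  "deltas": [
    [[0.2, -0.048, 0], [0, 0, 0], 1],
    [[0.2, -0.048, 0], [0, 0, 0], 1],
    [[0.2, -0.048, 0], [0, 0, 0], 1],
    [[0.2, -0.048, 0], [0, 0, 0], 1],
    [[0.2, -0.048, 0], [0, 0, 0], 1],
    [[0.2, -0.048, 0], [0, 0, 0], 1],
    [[0.18, -0.05, 0], [0, 0, 0], 1],
    [[0, 0, 0], [0, 0, 0], 1]
  ]
}}

```text
time_s: 12.15
eef_pos: [465.7, 192.5, 187.0]
ee_rot: [-0.0, 0.727, 0.686, 0.0]
force: [1.0, -0.1, -1.0]
grip_width: 1.003
grip_force: 0.0
```

Call:
{"name": "servo_tool", "arguments": {
  "deltas": [
    [[0, 0, 0], [0, 0, 0], 1],
    [[0, 0, 0], [0, 0, 0], 1]
  ]
}}

```text
time_s: 12.35
eef_pos: [467.2, 188.4, 187.0]
ee_rot: [0.0, 0.73, 0.684, -0.0]
force: [-0.3, -0.3, 0.1]
grip_width: 0.997
grip_force: 0.0
```

Run:
```python
from h import *
e=ext('wrist'); R,p=pose(); im=optics.capture('wrist'); cv2.imwrite('pics/w6.png',im); np.savez('w6.npz',R=e[1],t=e[2])
s=telemetry.sense(); print(p.round(1),R.round(3).tolist(),s['time_s'],s['joints'].round(2), proj(e,[[468,118,36]]).round())
```

```text
[467.2 188.4 187. ] [[0.065, 0.998, -0.0], [0.998, -0.065, -0.0], [-0.0, -0.0, -1.0]] 12.4 [ 0.15  0.31  1.63 -0.    1.21  0.22] [[254. 237.]]
```

View pics/w6.png

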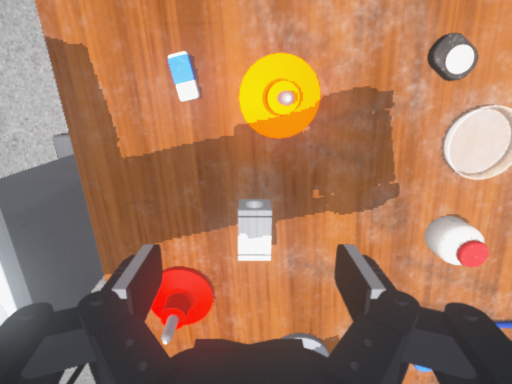

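The spacer stands at (254,230) with its +y face at (254,204), which shows a disc. I'll enlarge both ends to compare them.

Run:
```python
from h import *
a=cv2.imread('pics/w6.png');b=cv2.imread('pics/w3.png')
f=lambda im,x,y,r:cv2.normalize(cv2.resize(im[y-r:y+r,x-r:x+r],(400,400),interpolation=cv2.INTER_CUBIC),None,0,255,cv2.NORM_MINMAX)
cv2.imwrite('pics/f.png',np.hstack([f(a,254,215,25),f(b,462,128,32)]))
z=np.load('w6.npz'); e=(optics.camera_model('wrist'),z['R'],z['t'])
m=cv2.inRange(cv2.cvtColor(a,cv2.COLOR_BGR2HSV),(0,0,150),(180,50,255)); k=np.zeros_like(m); k[208:265,235:275]=m[208:265,235:275]
k=cv2.morphologyEx(k,cv2.MORPH_CLOSE,np.ones((7,7))); c=max(cv2.findContours(k,0,1)[0],key=cv2.contourArea); print(cv2.minAreaRect(onz(e,c.reshape(-1,2),36)[:,:2].astype(np.float32)))
```

```text
((468.7477111816406, 119.99295043945312), (62.22126007080078, 35.91636276245117), 85.64611053466797)
```

View pics/f.png

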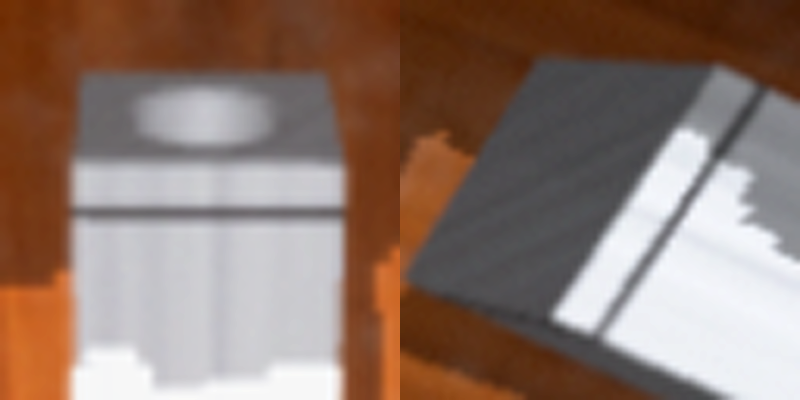

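The left crop shows a round bore with a lit inner wall in the +y face. The right crop (-y end) is plain, so the hole faces +y. I'll grasp with tool x towards the hole.

Call:
{"name": "servo_tool", "arguments": {
  "deltas": [
    [[-0.17, 0.015, 0], [0, 0, 0.005], 1],
    [[-0.174, 0.015, 0], [0, 0, 0], 1],
    [[0, 0, 0.2], [0, 0, 0], 1],
    [[0, 0, 0.2], [0, 0, 0], 1],
    [[0, 0, 0.2], [0, 0, 0], 1],
    [[0, 0, 0.16], [0, 0, 0], 1],
    [[0, 0, 0], [0, 0, 0], 1],
    [[0, 0, 0], [0, 0, 0], 1]
  ]
}}

```text
time_s: 13.2
eef_pos: [468.7, 119.5, 35.9]
ee_rot: [0.0, 0.733, 0.68, 0.0]
force: [0.9, 0.1, -0.3]
grip_width: 1.0
grip_force: 0.0
```

Run:
```python
from h import *
e=ext('wrist'); R,p=pose(); a=optics.capture('wrist'); cv2.imwrite('pics/w7.png',a)
x,y=proj(e,[[468.7,119.5,36]])[0].astype(int); print(p.round(1),x,y)
m=cv2.inRange(cv2.cvtColor(a,cv2.COLOR_BGR2HSV),(0,0,130),(180,50,255)); k=np.zeros_like(m); s=np.s_[max(0,y-75):y+75,x-60:x+60]; k[s]=m[s]
k=cv2.morphologyEx(k,cv2.MORPH_CLOSE,np.ones((7,7))); c=max(cv2.findContours(k,0,1)[0],key=cv2.contourArea); print(cv2.minAreaRect(onz(e,c.reshape(-1,2),36)[:,:2].astype(np.float32)))
```

```text
[468.7 119.5  35.9] 249 246
((468.75701904296875, 123.89118957519531), (68.46728515625, 36.17870330810547), 85.80650329589844)
```

Call:
{"name": "servo_tool", "arguments": {
  "deltas": [
    [[0, 0, 0.1], [0, 0, 0], 1],
    [[0, 0, 0.06], [0, 0, 0], 0.8],
    [[0, 0, 0], [0, 0, 0], 0.6],
    [[0, 0, 0], [0, 0, 0], 0.4],
    [[0, 0, 0], [0, 0, 0], 0.2],
    [[0, 0, 0], [0, 0, 0], 0.15],
    [[0, 0, 0], [0, 0, 0], 0.15],
    [[0, 0, 0], [0, 0, 0], 0.15]
  ],
  "squeeze": 70
}}

```text
time_s: 14.05
eef_pos: [468.9, 120.2, 4.3]
ee_rot: [0.001, 0.733, 0.681, 0.001]
force: [-0.2, 0.2, 6.9]
grip_width: 0.408
grip_force: 70.6
```

Call:
{"name": "servo_tool", "arguments": {
  "deltas": [
    [[0, 0, 0], [0, 0, 0], 0.15],
    [[0, 0, -0.1], [0, 0, 0], 0.15],
    [[0, 0, -0.2], [0, 0, 0], 0.15],
    [[0, 0, -0.2], [0, 0, 0], 0.15],
    [[0, 0, -0.2], [0, 0, 0], 0.15],
    [[0, 0, -0.2], [0, 0, 0], 0.15],
    [[0, 0, -0.2], [0, 0, 0], 0.15],
    [[0, 0, -0.2], [0, 0, 0], 0.15]
  ]
}}

```text
time_s: 14.85
eef_pos: [467.5, 120.2, 265.3]
ee_rot: [0.0, 0.733, 0.681, 0.0]
force: [0.6, -0.1, -2.4]
grip_width: 0.408
grip_force: 70.2
```

Call:
{"name": "servo_tool", "arguments": {
  "deltas": [
    [[0, 0, -0.1], [0, 0, 0.09], 0.15],
    [[0, 0, -0.1], [0, 0, 0.09], 0.15],
    [[0, 0, -0.1], [0, 0, 0.09], 0.15],
    [[0, 0, -0.1], [0, 0, 0.09], 0.15],
    [[0, 0, -0.1], [0, 0, 0.09], 0.15],
    [[0, 0, -0.1], [0, 0, 0.09], 0.15],
    [[0, 0, 0], [0, 0, 0.09], 0.15],
    [[0, 0, 0], [0, 0, 0.09], 0.15]
  ]
}}

```text
time_s: 15.65
eef_pos: [467.9, 120.2, 383.8]
ee_rot: [0.0, 0.984, 0.179, 0.001]
force: [-0.6, 0.3, -2.2]
grip_width: 0.412
grip_force: 70.4
```

Run:
```python
from h import *
R,p=pose(); s=telemetry.sense(); print(p.round(),R.round(2).tolist(),s['joints'].round(2),s['time_s'])
```

```text
[468. 120. 384.] [[0.94, 0.35, 0.0], [0.35, -0.94, -0.0], [0.0, 0.0, -1.0]] [ 0.01  0.16  1.3  -0.    1.68  1.22] 15.65
```

Call:
{"name": "servo_tool", "arguments": {
  "deltas": [
    [[0, 0, 0], [0, 0, 0.09], 0.15],
    [[0, 0, 0], [0, 0, 0.09], 0.15],
    [[0, 0, 0], [0, 0, 0.035], 0.15],
    [[0.1, 0, 0], [0, 0.05, 0], 0.15],
    [[0.15, 0, 0], [0, 0.08, 0], 0.15],
    [[0.15, 0, 0], [0, 0.08, 0], 0.15],
    [[0.15, 0, 0], [0, 0.08, 0], 0.15],
    [[0.15, 0, 0], [0, 0.08, 0], 0.15]
  ]
}}

```text
time_s: 16.45
eef_pos: [603.2, 124.0, 415.0]
ee_rot: [-0.004, 0.957, 0.014, 0.289]
force: [-0.9, 0.6, -2.9]
grip_width: 0.408
grip_force: 70.4
```

Run:
```python
from h import *
R,p=pose(); s=telemetry.sense(); print(p.round(),R.round(2).tolist(),s['joints'].round(2),s['time_s'],s['force'])
```

```text
[603. 124. 415.] [[0.83, 0.03, 0.55], [0.02, -1.0, 0.02], [0.55, 0.0, -0.83]] [0.01 0.15 1.35 0.01 1.06 1.55] 16.45 [-0.94068269  0.62660521 -2.91869053]
```

Call:
{"name": "servo_tool", "arguments": {
  "deltas": [
    [[0.15, 0, 0], [0, 0.08, 0], 0.15],
    [[0.15, 0, 0], [0, 0.08, 0], 0.15],
    [[0.15, 0, 0], [0, 0.08, 0], 0.15],
    [[0.15, 0, 0], [0, 0.08, 0], 0.15],
    [[0.15, 0, 0], [0, 0.08, 0], 0.15],
    [[0.15, 0, 0], [0, 0.08, 0], 0.15],
    [[0.07, 0, 0], [0, 0.05, 0], 0.15],
    [[0, 0, 0], [0, 0, 0], 0.15]
  ]
}}

```text
time_s: 17.25
eef_pos: [715.6, 127.3, 564.8]
ee_rot: [-0.009, 0.761, 0.011, 0.649]
force: [0.3, -0.2, -1.9]
grip_width: 0.411
grip_force: 70.5
```

Call:
{"name": "servo_tool", "arguments": {
  "deltas": [
    [[0, 0, 0], [0, 0, 0], 0.15],
    [[0, 0, 0], [0, 0, 0], 0.15],
    [[0, 0, 0], [0, 0, 0], 0.15],
    [[0, 0, 0], [0, 0, 0], 0.15],
    [[0, 0, 0], [0, 0, 0], 0.15]
  ]
}}

```text
time_s: 17.75
eef_pos: [715.8, 127.2, 565.2]
ee_rot: [-0.009, 0.76, 0.011, 0.649]
force: [-0.3, 0.5, -1.8]
grip_width: 0.409
grip_force: 70.5
```

Run:
```python
from h import *
R,p=pose(); s=telemetry.sense(); print(p.round(),R.round(2).tolist(),s['joints'].round(2),s['time_s'],s['dq'].round(3))
S,w,t=[optics.capture(n) for n in ('side','wrist','top')]
u,v=proj(ext('side'),[p])[0].astype(int);print(u,v)
f=lambda im,x,y,r:cv2.resize(im[max(0,y-r):y+r,max(0,x-r):x+r],(400,400),interpolation=cv2.INTER_CUBIC)
cv2.imwrite('pics/g.png',np.hstack([f(S,u,v,70),f(w,256,192,190)]))
```

```text
[716. 127. 565.] [[0.16, 0.03, 0.99], [0.0, -1.0, 0.03], [0.99, -0.0, -0.16]] [0.01 0.15 1.4  0.11 0.18 1.46] 17.75 [-0.001  0.001 -0.001  0.001 -0.003 -0.001]
164 -36
```

View pics/g.png

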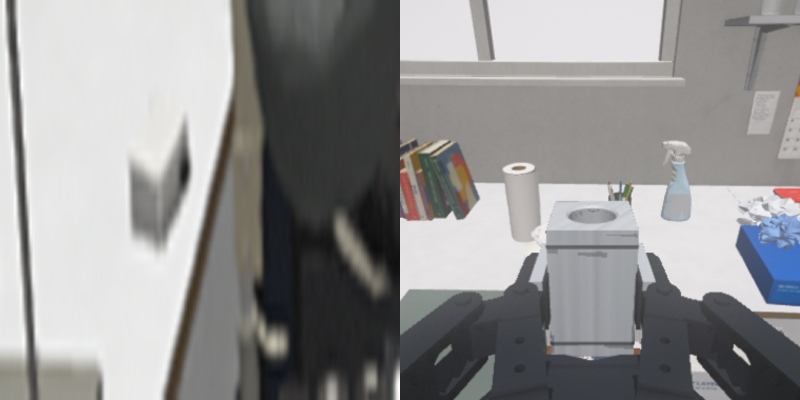

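The wrist picture shows the bore at the top of the spacer, at (592,215). The tilt is about 9°, so I'll trim it and let it settle.

Call:
{"name": "servo_tool", "arguments": {
  "deltas": [
    [[0.04, 0, 0], [0, 0.025, 0], 0.15],
    [[0.04, 0, 0], [0, 0.025, 0], 0.15],
    [[0, 0, 0], [0, 0, 0], 0.15],
    [[0, 0, 0], [0, 0, 0], 0.15],
    [[0, 0, 0], [0, 0, 0], 0.15],
    [[0, 0, 0], [0, 0, 0], 0.15],
    [[0, 0, 0], [0, 0, 0], 0.15],
    [[0, 0, 0], [0, 0, 0], 0.15]
  ]
}}

```text
time_s: 18.7
eef_pos: [718.1, 127.3, 581.1]
ee_rot: [-0.01, 0.734, 0.01, 0.679]
force: [0.9, 0.0, -1.2]
grip_width: 0.414
grip_force: 70.5
```

Run:
```python
from h import *
R,p=pose(); s=telemetry.sense(); tilt=np.arccos(R[2,0]); print(p.round(),tilt,s['dq'].round(3),s['grip_force'],s['time_s'])
if tilt<0.18 and abs(s['dq']).max()<0.01: print(ctrl.finish_job())
```

```text
[718. 127. 581.] 0.0787449090482202 [-0.001 -0.    -0.     0.    -0.    -0.001] 70.52966505289078 18.7
the job is handed in; nothing more can be done
None
```

I handed the job in at 18.7 s: the plate hangs on the grey post, seated on the shoulder and let go, and the gripper holds the spacer hole-up and still, tilted about 0.08 rad and about 58 cm above the table; the judge's verdict wasn't shown.

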